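# Clear the pump's drive plate and hold its belt tensioner back past the latch

### The arm

A 6-joint arm with a two-finger parallel gripper is mounted at the origin on the work surface. World frame = base frame: x ahead of the robot, y to its left, z up, the work surface at z = 0. Lengths are in m, angles in rad, forces in N, time in s.
With the tool pointing down it reaches from about 0.35 to 0.775 m from the base axis. Payload 5.5 kg.
Tool frame: the origin (TCP) lies midway between the tips of the shut fingers; the grasp point (between the pads) lies 19 mm behind it (r.tcp_to_grasp is the distance from the TCP to the grasp point, in m); z points along the fingers, y is the line along which they close (so a half turn about z gives the same grasp; the last joint's range is limited). The gripper opens to 85 mm and grips with 20 to 120 N. Pads are 22 mm wide; open, the fingers measure 114 mm over their backs; the gripper's body (76 mm by 85 mm) begins 54 mm behind the grasp point. The pads swing forward as they close: fully open they stand 13 mm farther back than shut.
Start: joints at [1.154, 0.313, 0.046, 1.304, 0, 1.431], TCP at [0.157, 0.553, 0.231] pointing down, gripper open.
Joint ranges: [-2.76, 2.76], [-0.86, 1.69], [-1.03, 1.26], [-2.2, 2.34], [-1.47, 1.5], [-3.14, 3.14]. Speed limits (rad/s): [2.57, 2.57, 3.14, 3.14, 3.14, 3.14].

### API

Orientations are given as a unit quaternion [x, y, z, w].
In Python, from workcell import sensors, viewer, r gives the robot as it stands.
- The arm moves only by the shell command python3 -m inch 'ROWS' [OPENING] [FORCE]. ROWS is a JSON list of rows, 1 to 8 of them, each an object with the fields tx, ty, tz (the shift in m), turn (a turn about the tool's z in rad); a field left out counts as zero; each row shifts and turns the commanded pose from where the row before left it, along the tool's axes as they then stand; what a row does not reach is not made up. A row lasts 1/10 s, in which the tool goes at most 0.05 m and 0.15 rad, less where a joint would pass 70% of its speed; a pose out of reach is approached as far as the arm can. OPENING is the finger opening in m, set as the command begins (- or left out keeps the last). The fingers move at their own pace and stop on an object; FORCE is the grip in N (left out, the last holds). Time passes only in rows, so rows that do not move let the fingers close. It prints the time, the measured TCP pose, the force, the opening and the grip force at its end. Input that does not fit is refused with a message, and nothing moves.
- sensors.state(): the state, without advancing time (a new reading comes with each control period).
- viewer.get_image(name): name is "side" or "top"; returns a dict with "color" (420x560x3 uint8, red, green, blue), "fx", "fy", "cx", "cy" (pixels), "cam_to_world" (4x4, takes a point from camera to world coordinates). Camera axes: x right, y up, looking along -z (the intrinsics and any distortion apply to the point x, -y, -z); pixel columns grow to the right and rows downward; lengths in m; the calibration is good to about 2 mm. A picture is of the moment at which its call begins. There is no depth.
- r.job_done(): hands the job in; it is judged then, once.
The state is a dict: "time_s": time; "qpos": joint angles; "qd": joint speeds; "tau": joint torques, N m; "position": TCP position; "tool_rot": TCP orientation; "wrist_force": force on the tool from outside, world axes, zero at the start; "moment": the same for the moment, N m; "grip_width": finger opening in m; "gripper_force": force on a finger pad.
Only numpy, scipy, OpenCV 4.12 (cv2) and the standard library are available. Lean on these libraries where they do the work, as an engineer would, in place of code of your own. Each camera call takes 0.05 s, during which the arm holds its last target. There are 200 camera calls.

### The job

The belt is off the vacuum pump's drive plate: first drop the two crumpled paper wipes that lie on the plate into the open waste bin, before you work the tensioner. Then, with the fingers, push the sprung tensioner arm (the one with the idler pulley) back until its pawl has clicked in behind the ratchet tooth and a good centimetre farther, and finish still holding it there against its spring, so that the latch carries nothing while I slip the new belt on. Leave everything else on the bench where it is.

Things in the scene. Friction and masses are not known exactly. Their poses are not given: they have to be found in the camera images.
- drive: the drive plate, fixed: grey-painted steel, 270 x 290 x 12 mm (x, y) on rubber feet, its top 22 mm above the bench, within 20 degrees of square to the bench. Origin: under the plate's centre at bench height; x away from the robot at yaw 0, z up. On it: the sprung tensioner, two fixed pulleys, the pawl in its guide, and two stop pins 42 mm high close to the tensioner's hub
- pump_pulley (a point): top centre, 66 mm above the bench, of the large fixed ribbed pulley, 80 mm across; its bolt head rises to 72 mm
- motor_pulley (a point): top centre, 66 mm above the bench, of the small fixed ribbed pulley, 44 mm across; its bolt head rises to 72 mm
- pawl_guide (a point): middle of the fixed guide block of the pawl slider, 56 mm long (radially from the pivot) by 34 mm wide, up to 52 mm above the bench
- pivot (a point): point on the tensioner's vertical pivot axis, 56 mm above the bench (mid-height of the idler pulley)
- idler (a point): centre of the idler pulley on the end of the tensioner arm: a smooth black round pulley of 56 mm diameter, rims at 46 and 66 mm above the bench with a bolt head 14 mm across to 72 mm; axis vertical, 95 mm from the pivot; under it the arm (35 to 45 mm above the bench, 32 mm wide there). It does not turn on its bolt.
- tensioner_arm: the cast aluminium tensioner arm with its round hub (66 mm across), ratchet tooth and idler pulley. Origin on the pivot axis at bench height; x points along the arm to the idler pulley, z up; at rest x points 115 degrees clockwise, seen from above, from the plate's x
- swing (a joint): tensioner arm angle, rad: 0 = at rest on its stop; grows as the arm is pushed counter-clockwise seen from above (idler towards the plate's +x). Spring at the idler: 5 N at 0, 13 N at 0.8. The tooth starts to lift the pawl near 0.15; the pawl clicks in behind it at about 0.6 and then catches the arm at about 0.58 if let go; beyond, the arm moves freely against its spring to the end stop at 0.88
- pawl (a joint): position of the sprung pawl slider, m: 0 = fully in towards the hub (at the start, and again once it has clicked in behind the tooth); the tooth lifts it to about 0.0055 on the way
- wipe1: a crumpled ball of blue paper wipe, about 41 mm across and 37 mm high, 11 to 17 g, stiff; it starts on the drive plate in the path of the idler pulley, 30 to 50 mm to the +x side of the plate's middle. Origin near the ball's centre, 18 mm above the plate
- wipe2: a second one like it, near the plate's corner at +x, -y. Origin near the ball's centre
- bin: the waste bin, fixed: a square grey open box 150 x 150 mm, 120 mm high, walls 3 mm, left or right of the drive plate (the shallow parts tray stands on the other side). Origin: centre of its underside, z up
- parts_tray: shallow steel tray 150 x 130 x 30 mm with bolts in it, not for waste; leave it. Origin: centre of its underside
- socket: steel socket 25 mm across and 30 mm high, standing loose on the drive plate near its +x edge; leave it. Origin: centre of its underside
- spanner: combination spanner 170 mm long, 10 mm high, on the bench to the left; leave it. Origin: middle of its underside
- cup: clear bluish plastic measuring cup, 68 mm across and 85 mm high; leave it. Origin: centre of its underside
- fluid_tin: round dark tin with white cap, 82 mm across and 140 mm high; leave it. Origin: centre of its underside
- spare_pulley: spare pulley like the idler, 56 mm across and 27 mm high, lying on the bench; leave it. Origin: centre of its underside

How it is judged:
On the way, in this order (a step that is already met when the one before it is completed fails the run):
1. both paper wipes lie in the waste bin (x of wipe1 in the frame of bin between -0.072 and 0.072 m and y of wipe1 in the frame of bin between -0.072 and 0.072 m and z of each of wipe1, wipe2 in the frame of bin below 0.1 m and x of wipe2 in the frame of bin between -0.072 and 0.072 m and y of wipe2 in the frame of bin between -0.072 and 0.072 m and linear speed of each of wipe1, wipe2 below 0.05 m/s), for 0.2 s.
2. the fingers hold the tensioner arm back past its click, the pawl in behind the tooth (value of joint swing above 0.67 rad and contact force between the fingers and tensioner_arm above 3 N and value of joint pawl below 0.0025 m), for 0.2 s.
At the end, for the whole second after the job is handed in: the fingers press on the tensioner arm with more than 3 N and hold it at more than 0.67 rad (the pawl, clicked in below 2.5 mm, would only catch it at about 0.58), at rest, and both paper wipes lie in the waste bin (all of step 2 and velocity of joint swing between -0.1 and 0.1 rad/s and x of wipe1 in the frame of bin between -0.072 and 0.072 m and y of wipe1 in the frame of bin between -0.072 and 0.072 m and z of each of wipe1, wipe2 in the frame of bin below 0.1 m and x of wipe2 in the frame of bin between -0.072 and 0.072 m and y of wipe2 in the frame of bin between -0.072 and 0.072 m); the arm keeps its last pose, push and grip.
It fails at once if the tensioner arm is pushed back beyond 0.25 rad while a wipe is not yet in the bin (value of joint swing above 0.25 rad and not (x of wipe1 in the frame of bin between -0.072 and 0.072 m and y of wipe1 in the frame of bin between -0.072 and 0.072 m and z of each of wipe1, wipe2 in the frame of bin below 0.1 m and x of wipe2 in the frame of bin between -0.072 and 0.072 m and y of wipe2 in the frame of bin between -0.072 and 0.072 m)).
It fails at once if one of the other things (socket, parts tray, spanner, cup, fluid tin, spare pulley) is moved by more than 25 mm (distance of any of socket, parts_tray, spanner, cup, fluid_tin, spare_pulley from where it was at the start of the episode above 0.025 m).
It also fails if it takes over 69 s, if anything falls off the work surface, if the arm or the gripper's body presses on something with over 40 N, if the wrist force passes 120 N, or if a joint passes its speed limit or range.

## Working session

There is one attempt and no reset: what is moved stays moved. The work goes in short steps, Python scripts to look and compute and a shell command to move; the robot and the scene stay as the last step left them, time stands still between calls to the robot, and variables do not carry over. Pictures are saved under pics/ and viewed, at most 10 in all, crops included, and the job is handed in when it is done.

```bash
mkdir -p pics; ls
python3 - <<'E'
from workcell import sensors, viewer, r
import cv2,json
for n in("top","side"):
    d=viewer.get_image(n); cv2.imwrite(f"pics/{n}0.png",d["color"][:,:,::-1])
    print(n,{k:v for k,v in d.items() if k!="color"})
print(sensors.state())
E
```

```text
pics
top {'fx': 513.9173912001621, 'fy': 513.9173912001621, 'cx': 278.6032569404893, 'cy': 211.9598681097456, 'cam_to_world': array([[-0.01079363,  0.98927985, -0.14563269,  0.34984081],
       [-0.99990667, -0.00945835,  0.00985815,  0.00739127],
       [ 0.00837502,  0.1457255 ,  0.98928961,  1.27257051],
       [ 0.        ,  0.        ,  0.        ,  1.        ]])}
side {'fx': 452.89661592698764, 'fy': 452.89661592698764, 'cx': 277.20194964274765, 'cy': 217.12223201530566, 'cam_to_world': array([[ 0.98624546,  0.09382048, -0.13607944,  0.412371  ],
       [-0.16490528,  0.61446261, -0.77151924, -0.75196393],
       [ 0.01123142,  0.78334757,  0.62148245,  0.67623861],
       [ 0.        ,  0.        ,  0.        ,  1.        ]])}
{'time_s': 0.1, 'qpos': array([ 1.15441035e+00,  3.13944461e-01,  4.50983950e-02,  1.30361866e+00,
       -1.38508232e-05,  1.43118450e+00]), 'qd': array([-0.00056327, -0.00299176,  0.00264398, -0.00072315,  0.00011087,
        0.00071666]), 'tau': array([ 3.03749235e-03, -4.81724060e+01,  2.99243885e+01,  1.27375373e-02,
       -1.34602819e-04, -2.03808878e-05]), 'position': array([0.15695261, 0.55268524, 0.23048953]), 'tool_rot': array([ 1.37945734e-01,  9.90439437e-01, -8.04074401e-04, -2.22272078e-04]), 'wrist_force': array([ 0.12676785, -0.4693127 , -0.27182355]), 'moment': array([-0.01794458,  0.02779864, -0.00128384]), 'gripper_force': 0.0, 'grip_width': 0.08552386947370384}
```

View pics/top0.png

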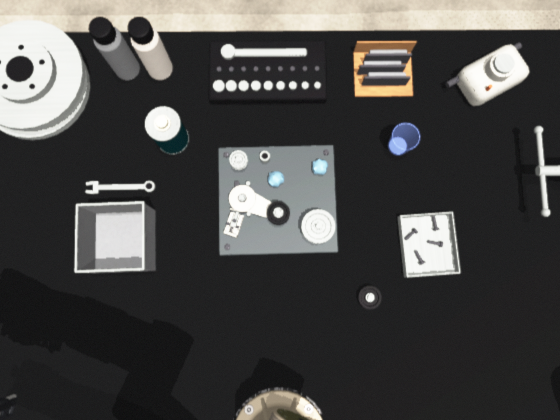

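View pics/side0.png

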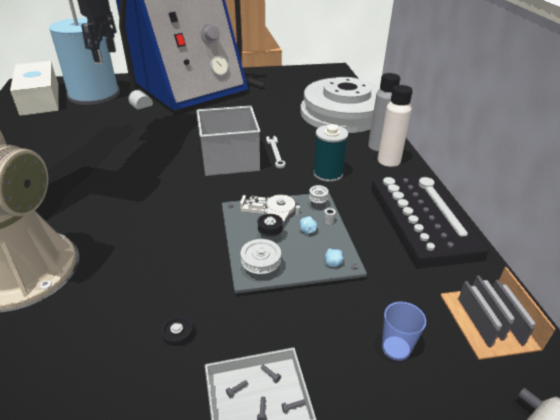

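Top view: idler (278,212), hub (242,198), wipe1 (277,178), wipe2 (320,167), bin at left (rim centre about (110,237)), socket (265,156), pump pulley (319,226). Side view agrees: wipes at (309,226) and (334,257), bin at (229,140). Now measuring.

```bash
cat > h.py <<'E'
import numpy as np, cv2
def ray(d,u,v):
    T=d["cam_to_world"]; k=T[:3,:3]@np.array([(u-d["cx"])/d["fx"],-(v-d["cy"])/d["fy"],-1.]); return T[:3,3],k
def onz(d,u,v,z):
    o,k=ray(d,u,v); return o+k*(z-o[2])/k[2]
def two(d1,p1,d2,p2):
    o1,k1=ray(d1,*p1);o2,k2=ray(d2,*p2)
    s=np.linalg.lstsq(np.c_[k1,-k2],o2-o1,rcond=None)[0]
    a,b=o1+s[0]*k1,o2+s[1]*k2; return (a+b)/2,np.linalg.norm(a-b)
def blobs(m,lo,hi):
    n,_,st,c=cv2.connectedComponentsWithStats(m.astype(np.uint8))
    return [(c[i].round(1),st[i]) for i in range(1,n) if lo<st[i,4]<hi]
def wipes(img):
    h=cv2.cvtColor(img,cv2.COLOR_RGB2HSV).astype(int)
    return (h[...,0]>88)&(h[...,0]<112)&(h[...,1]>50)&(h[...,2]>130)
E
python3 - <<'E'
from workcell import viewer
from h import *
np.set_printoptions(precision=4,suppress=True)
t=viewer.get_image("top");s=viewer.get_image("side")
bt=[b for b in blobs(wipes(t["color"]),60,600)];bs=blobs(wipes(s["color"]),60,600)
print(bt);print(bs)
T=[b[0] for b in bt if 260<b[0][0]<340 and 150<b[0][1]<200]
S=[b[0] for b in bs if 280<b[0][0]<360 and 210<b[0][1]<275]
for a in T:
  for b in S: print(a,b,*two(t,a,s,b), onz(t,*a,.042))
# idler: dark blob near (278,212)
g=cv2.cvtColor(t["color"],cv2.COLOR_RGB2GRAY)
for b in blobs((g<32)[195:232,262:296],50,900): print("idler",b)
print("idler",onz(t,278,212,.066),"hub",onz(t,242,198,.05),"pump",onz(t,319,226,.066),"motor",onz(t,239,159,.066),"socket",onz(t,265,156,.03+.022),"spare",onz(t,370,297,.027))
for c in [(75,205),(145,202),(146,271),(76,273)]: print("bin",onz(t,*c,.12))
for c in [(219,147),(334,146),(338,252),(220,255)]: print("plate",onz(t,*c,.022))
print(onz(t,165,125,.14))
cv2.imwrite("pics/crop1.png",cv2.resize(t["color"][135:265,205:345,::-1],None,fx=4.5,fy=4.5,interpolation=2))
E
```

```text
[(array([397.6, 145.4]), array([390, 138,  16,  17, 208], dtype=int32)), (array([319.5, 166.5]), array([312, 159,  16,  16, 116], dtype=int32)), (array([275.4, 178.1]), array([268, 171,  16,  16, 137], dtype=int32))]
[(array([31.7, 73.8]), array([24, 72, 16,  5, 61], dtype=int32)), (array([308.1, 224.7]), array([300, 216,  18,  18, 219], dtype=int32)), (array([333.4, 256.9]), array([325, 248,  19,  18, 243], dtype=int32))]
[319.5 166.5] [308.1 224.7] [ 0.6053 -0.0973  0.1261] 0.034037705339786416 [ 0.6428 -0.1064  0.042 ]
[319.5 166.5] [333.4 256.9] [ 0.6438 -0.1068  0.0386] 0.00035758517118353257 [ 0.6428 -0.1064  0.042 ]
[275.4 178.1] [308.1 224.7] [0.6153 0.002  0.039 ] 0.00010114469778394572 [0.6147 0.0021 0.042 ]
[275.4 178.1] [333.4 256.9] [ 0.6599 -0.0015 -0.0669] 0.04294058296387827 [0.6147 0.0021 0.042 ]
idler [ 0.5274 -0.0032  0.066 ] hub [0.5647 0.0832 0.05  ] pump [ 0.493  -0.0998  0.066 ] motor [0.6573 0.0893 0.066 ] socket [0.6678 0.0269 0.052 ] spare [ 0.3252 -0.2217  0.027 ]
bin [0.5398 0.4567 0.12  ]
bin [0.5452 0.2987 0.12  ]
bin [0.3896 0.2923 0.12  ]
bin [0.3868 0.4473 0.12  ]
plate [0.6998 0.1424 0.022 ]
plate [ 0.6999 -0.1459  0.022 ]
plate [ 0.434  -0.1486  0.022 ]
plate [0.4297 0.1383 0.022 ]
[0.7195 0.253  0.14  ]
```

View pics/crop1.png

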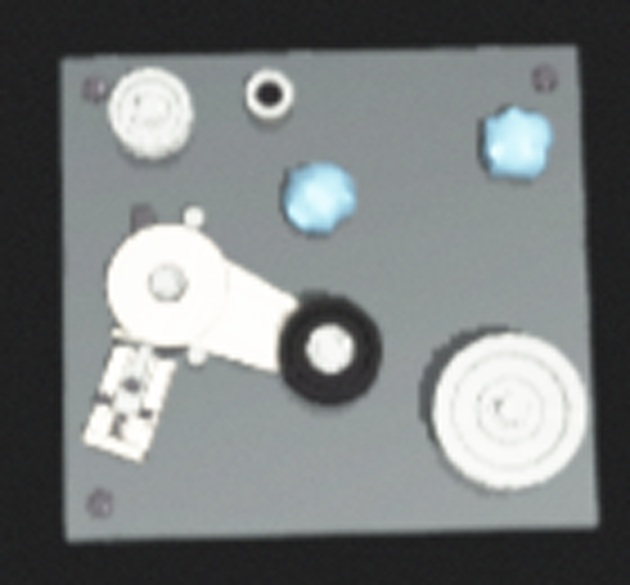

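Both views agree to <1 mm: wipe1 at (0.615, 0.002, 0.039), wipe2 at (0.644, −0.107, 0.039). The pivot–idler distance comes out at 94 mm against the given 95. Bin centre is (0.466, 0.374). I'll take wipe1 first.

```bash
cat >> h.py <<'E'
def to(x,y,z):
    from workcell import sensors
    from scipy.spatial.transform import Rotation as R
    s=sensors.state(); q=R.from_quat(s["tool_rot"])
    print("t",round(s["time_s"],2),"pos",s["position"].round(4),"toolx yaw",np.degrees(np.arctan2(*q.as_matrix()[[1,0],0])).round(1),
      "delta",q.inv().apply(np.array([x,y,z])-s["position"]).round(4),"F",s["wrist_force"].round(1),"w",round(s["grip_width"],4),"g",round(s["gripper_force"],1))
E
python3 -m inch '[{"tx": -0.037, "ty": -0.0253}, {"tx": -0.037, "ty": -0.0253}, {"tx": -0.037, "ty": -0.0253}, {"tx": -0.037, "ty": -0.0253}, {"tx": -0.037, "ty": -0.0253}, {"tx": -0.037, "ty": -0.0253}, {"tx": -0.037, "ty": -0.0253}, {"tx": -0.037, "ty": -0.0253}]' .07 25
python3 -m inch '[{"tx": -0.037, "ty": -0.0253, "tz": 0.015}, {"tx": -0.037, "ty": -0.0253, "tz": 0.015}, {"tx": -0.037, "ty": -0.0253, "tz": 0.015}, {"tx": -0.037, "ty": -0.0253, "tz": 0.015}, {"tx": -0.037, "ty": -0.0253, "tz": 0.015}, {"tx": -0.037, "ty": -0.0253, "tz": 0.015}, {"tx": -0.037, "ty": -0.0253, "tz": 0.015}, {}]'
python3 -c "
from h import *
to(.615,.002,.024)"
```

```text
time_s: 1.0
position: [0.3874, 0.276, 0.2313]
tool_rot: [0.138, 0.99, 0.0, 0.0]
wrist_force: [0.3, 0.3, 0.1]
grip_width: 0.0702
gripper_force: 0.0
time_s: 1.8
position: [0.5894, 0.0321, 0.1234]
tool_rot: [0.141, 0.99, -0.001, -0.001]
wrist_force: [-0.7, 0.9, -0.5]
grip_width: 0.0699
gripper_force: 0.0
t 1.8 pos [0.5894 0.0321 0.1234] toolx yaw 163.8 delta [-0.0331 -0.0216  0.0993] F [-0.7  0.9 -0.5] w 0.0699 g 0.0
```

```bash
python3 -m inch '[{"tx": -0.0165, "ty": -0.011}, {"tx": -0.0165, "ty": -0.011, "tz": 0.02}, {"tz": 0.025}, {"tz": 0.025}, {"tz": 0.02}, {"tz": 0.009}, {}]' 
python3 -c "
from h import *
to(.615,.002,.024)"
```

```text
time_s: 2.5
position: [0.6116, 0.0069, 0.026]
tool_rot: [0.138, 0.99, 0.0, -0.002]
wrist_force: [-0.1, -0.1, 0.3]
grip_width: 0.07
gripper_force: 0.0
t 2.5 pos [0.6116 0.0069 0.026 ] toolx yaw 164.2 delta [-0.0046 -0.0038  0.002 ] F [-0.1 -0.1  0.3] w 0.07 g 0.0
```

```bash
python3 -m inch '[{"tx": -0.0045, "ty": -0.0038, "tz": 0.002}, {}]' 
python3 -m inch '[{}, {}, {}, {}, {}]' 0 25
python3 -m inch '[{"tz": -0.03}, {"tz": -0.04}, {"tz": -0.04}, {"tz": -0.04}, {"tz": -0.03}, {}]'
python3 -c "
from h import *
to(.466,.374,.19)"
```

```text
time_s: 2.7
position: [0.6179, 0.0008, 0.0266]
tool_rot: [0.138, 0.99, -0.0, 0.001]
wrist_force: [0.4, -0.2, 0.1]
grip_width: 0.0701
gripper_force: 0.0
time_s: 3.2
position: [0.6171, 0.0014, 0.0263]
tool_rot: [0.138, 0.99, 0.0, 0.001]
wrist_force: [-0.9, -0.9, 5.9]
grip_width: 0.0385
gripper_force: 25.0
time_s: 3.8
position: [0.6189, 0.0011, 0.2106]
tool_rot: [0.138, 0.99, 0.0, 0.004]
wrist_force: [0.9, 0.0, -0.4]
grip_width: 0.0385
gripper_force: 25.3
t 3.8 pos [0.6189 0.0011 0.2106] toolx yaw 164.1 delta [0.2491 0.3169 0.0189] F [ 0.9  0.  -0.4] w 0.0385 g 25.3
```

```bash
python3 -m inch '[{"tx": 0.025, "ty": 0.032}, {"tx": 0.025, "ty": 0.032}, {"tx": 0.025, "ty": 0.032}, {"tx": 0.025, "ty": 0.032}, {"tx": 0.025, "ty": 0.032}, {"tx": 0.025, "ty": 0.032}, {"tx": 0.025, "ty": 0.032}, {"tx": 0.025, "ty": 0.032}]'
python3 -m inch '[{"tx": 0.025, "ty": 0.032}, {"tx": 0.025, "ty": 0.031}, {}]'
python3 -c "
from h import *
to(.466,.374,.13)"
```

```text
time_s: 4.6
position: [0.4925, 0.3034, 0.204]
tool_rot: [0.138, 0.99, -0.0, -0.001]
wrist_force: [0.1, 0.2, 0.5]
grip_width: 0.0386
gripper_force: 25.3
time_s: 4.9
position: [0.4602, 0.3801, 0.2039]
tool_rot: [0.135, 0.991, 0.0, -0.001]
wrist_force: [0.5, -0.4, -0.3]
grip_width: 0.0386
gripper_force: 25.4
t 4.9 pos [0.4602 0.3801 0.2039] toolx yaw 164.5 delta [-0.0074 -0.0043  0.0738] F [ 0.5 -0.4 -0.3] w 0.0386 g 25.4
```

```bash
python3 -m inch '[{"tx": -0.007, "ty": -0.004, "tz": 0.035}, {"tz": 0.035}, {}, {}]'
python3 -m inch '[{}, {}, {}, {}]' .065
python3 -m inch '[{"tz": -0.03}, {"tz": -0.03}, {}]'
python3 - <<'E'
from h import *
from workcell import viewer
s=viewer.get_image("side")
for b in blobs(wipes(s["color"]),40,600): print(b[0],b[1][4])
t=viewer.get_image("top")
for b in blobs(wipes(t["color"]),30,600): print("top",b[0],b[1][4])
to(.644,-.107,.12)
E
```

```text
time_s: 5.3
position: [0.468, 0.3698, 0.1346]
tool_rot: [0.138, 0.99, -0.001, -0.001]
wrist_force: [0.7, 0.6, 0.2]
grip_width: 0.0383
gripper_force: 25.4
time_s: 5.7
position: [0.4692, 0.3711, 0.1364]
tool_rot: [0.138, 0.99, 0.001, 0.001]
wrist_force: [-0.6, -0.2, 0.4]
grip_width: 0.0652
gripper_force: 0.0
time_s: 6.0
position: [0.4709, 0.3721, 0.2003]
tool_rot: [0.138, 0.99, 0.003, 0.003]
wrist_force: [-0.2, 0.4, 0.7]
grip_width: 0.0648
gripper_force: 0.0
[31.7 73.8] 61
[333.4 256.9] 246
top [397.5 145.3] 206
top [319.5 166.5] 119
top [128.4 237.6] 171
t 6.1 pos [0.4693 0.3712 0.1965] toolx yaw 164.1 delta [-0.2986 -0.4124  0.0762] F [ 0.6 -0.5 -0.1] w 0.0646 g 0.0
```

Wipe1 is in the bin, at top-view pixel (128,238). Wipe2 hasn't moved, so I'm going for it.

```bash
python3 -m inch '[{"tx": -0.025, "ty": -0.0344}, {"tx": -0.025, "ty": -0.0344}, {"tx": -0.025, "ty": -0.0344}, {"tx": -0.025, "ty": -0.0344}, {"tx": -0.025, "ty": -0.0344}, {"tx": -0.025, "ty": -0.0344}, {"tx": -0.025, "ty": -0.0344}, {"tx": -0.025, "ty": -0.0344}]' .065
python3 -m inch '[{"tx": -0.025, "ty": -0.0344, "tz": 0.01}, {"tx": -0.025, "ty": -0.0344, "tz": 0.02}, {"tx": -0.025, "ty": -0.0344, "tz": 0.02}, {"tx": -0.024, "ty": -0.034, "tz": 0.025}, {}, {}]'
python3 -c "
from h import *
to(.644,-.107,.024)"
```

```text
time_s: 6.9
position: [0.5854, 0.0498, 0.194]
tool_rot: [0.138, 0.99, -0.0, -0.001]
wrist_force: [0.3, 0.4, -0.4]
grip_width: 0.0651
gripper_force: 0.0
time_s: 7.5
position: [0.6421, -0.1082, 0.1178]
tool_rot: [0.139, 0.99, 0.001, -0.002]
wrist_force: [0.6, 0.9, 0.9]
grip_width: 0.0651
gripper_force: 0.0
t 7.5 pos [ 0.6421 -0.1082  0.1178] toolx yaw 164.0 delta [-0.0019  0.0017  0.0938] F [0.6 0.9 0.9] w 0.0651 g 0.0
```

```bash
python3 -m inch '[{"tx": -0.002, "ty": 0.0015, "tz": 0.025}, {"tz": 0.025}, {"tz": 0.025}, {"tz": 0.018}, {}, {}]' 
python3 -m inch '[{}, {}, {}, {}, {}]' 0 25
python3 -m inch '[{"tz": -0.03}, {"tz": -0.04}, {"tz": -0.04}, {"tz": -0.04}, {"tz": -0.03}, {}]'
python3 -c "
from h import *
to(.466,.374,.2)"
```

```text
time_s: 8.1
position: [0.6459, -0.1054, 0.0281]
tool_rot: [0.137, 0.991, 0.0, 0.0]
wrist_force: [0.9, 0.3, 0.7]
grip_width: 0.0649
gripper_force: 0.0
time_s: 8.6
position: [0.6472, -0.1069, 0.0293]
tool_rot: [0.138, 0.99, 0.0, 0.002]
wrist_force: [-1.1, 0.4, 7.2]
grip_width: 0.0367
gripper_force: 24.9
time_s: 9.2
position: [0.6486, -0.1076, 0.2137]
tool_rot: [0.138, 0.99, -0.001, 0.005]
wrist_force: [0.4, -1.2, 0.8]
grip_width: 0.0372
gripper_force: 25.4
t 9.2 pos [ 0.6486 -0.1076  0.2137] toolx yaw 164.1 delta [0.3074 0.4133 0.0106] F [ 0.4 -1.2  0.8] w 0.0372 g 25.4
```

```bash
python3 -m inch '[{"tx": 0.026, "ty": 0.035}, {"tx": 0.026, "ty": 0.035}, {"tx": 0.026, "ty": 0.035}, {"tx": 0.026, "ty": 0.035}, {"tx": 0.026, "ty": 0.035}, {"tx": 0.026, "ty": 0.035}, {"tx": 0.026, "ty": 0.035}, {"tx": 0.026, "ty": 0.035}]'
python3 -m inch '[{"tx": 0.026, "ty": 0.035}, {"tx": 0.026, "ty": 0.035}, {"tx": 0.026, "ty": 0.035}, {"tx": 0.024, "ty": 0.035}, {}]'
python3 -m inch '[{"tz": 0.035}, {"tz": 0.035}, {}, {}]'
python3 -c "
from h import *
to(.466,.38,.13)"
```

```text
time_s: 10.0
position: [0.5212, 0.2208, 0.2067]
tool_rot: [0.138, 0.99, -0.0, -0.0]
wrist_force: [0.4, 0.1, -0.3]
grip_width: 0.0367
gripper_force: 25.4
time_s: 10.5
position: [0.4601, 0.3861, 0.2064]
tool_rot: [0.135, 0.991, 0.0, -0.001]
wrist_force: [0.3, 0.2, -0.9]
grip_width: 0.0372
gripper_force: 25.4
time_s: 10.9
position: [0.4621, 0.381, 0.137]
tool_rot: [0.138, 0.99, -0.001, -0.001]
wrist_force: [-0.1, 0.4, -0.2]
grip_width: 0.037
gripper_force: 25.4
t 10.9 pos [0.4621 0.381  0.137 ] toolx yaw 164.1 delta [-0.0041  0.0001  0.007 ] F [-0.1  0.4 -0.2] w 0.037 g 25.4
```

```bash
python3 -m inch '[{}, {}, {}, {}]' .06
python3 -m inch '[{"tz": -0.035}, {"tz": -0.035}, {"turn": -0.093}, {"turn": -0.093}, {"turn": -0.092}, {}]'
python3 -m inch '[{"tx": 0.002, "ty": -0.039}, {"tx": 0.002, "ty": -0.039}, {"tx": 0.002, "ty": -0.039}, {"tx": 0.002, "ty": -0.039}, {"tx": 0.002, "ty": -0.039}, {"tx": 0.002, "ty": -0.039}, {"tx": 0.002, "ty": -0.039}, {}]' 0 40
python3 - <<'E'
from h import *
from workcell import viewer
t=viewer.get_image("top"); s=viewer.get_image("side")
for b in blobs(wipes(t["color"]),30,600): print("top",b[0],b[1][4], onz(t,*b[0],.04).round(3))
cv2.imwrite("pics/both.png",np.hstack([t["color"][130:330,60:400],s["color"][80:280,170:430]])[:,:,::-1])
to(.45,-.008,.046)
E
```

```text
time_s: 11.3
position: [0.463, 0.3822, 0.1383]
tool_rot: [0.138, 0.99, 0.001, 0.001]
wrist_force: [-0.1, -0.3, -0.2]
grip_width: 0.0599
gripper_force: 0.0
time_s: 11.9
position: [0.4626, 0.3821, 0.2078]
tool_rot: [-0.001, 1.0, 0.0, 0.0]
wrist_force: [-0.1, -0.6, -0.4]
grip_width: 0.0602
gripper_force: 0.0
time_s: 12.7
position: [0.4486, 0.1054, 0.2076]
tool_rot: [0.003, 1.0, -0.001, 0.0]
wrist_force: [0.8, 0.2, 0.4]
grip_width: -0.0
gripper_force: 0.0
top [397.4 145.4] 207 [ 0.695 -0.301  0.04 ]
top [128.7 237.3] 136 [0.473 0.356 0.04 ]
top [103.6 261.4] 168 [0.416 0.414 0.04 ]
t 12.8 pos [0.449  0.1083 0.2076] toolx yaw 179.8 delta [-0.0012 -0.1163  0.1616] F [ 1.2 -0.   0.9] w 0.0002 g 0.0
```

View pics/both.png

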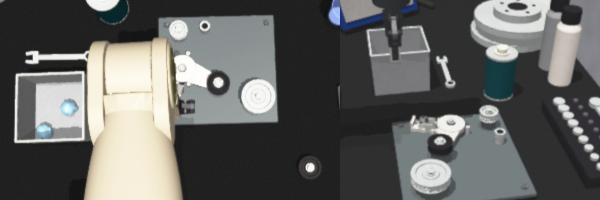

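Both wipes lie in the bin (crop pixels (69,107) and (43,131)) and everything else looks untouched. Next I go in behind the idler with shut fingers, facing world +x.

```bash
python3 -m inch '[{"ty": -0.039}, {"ty": -0.039}, {"ty": -0.038}, {"tz": 0.04}, {"tz": 0.04}, {}, {}]'
python3 -m inch '[{"tz": 0.035}, {"tz": 0.03}, {"tz": 0.016}, {}, {}]'
python3 -c "
from h import *
to(.4865,-.008,.046)"
```

```text
time_s: 13.5
position: [0.4487, -0.006, 0.1275]
tool_rot: [-0.001, 1.0, 0.0, -0.001]
wrist_force: [-0.3, -0.1, 0.7]
grip_width: -0.0
gripper_force: 0.0
time_s: 14.0
position: [0.4508, -0.0067, 0.0482]
tool_rot: [-0.001, 1.0, -0.0, 0.001]
wrist_force: [-0.1, 0.6, 0.6]
grip_width: 0.0
gripper_force: 0.0
t 14.0 pos [ 0.4508 -0.0067  0.0482] toolx yaw -179.9 delta [-0.0357 -0.0013  0.0023] F [-0.1  0.6  0.6] w 0.0 g 0.0
```

```bash
python3 -m inch '[{"tx": -0.01, "ty": -0.001}, {"tx": -0.01}, {"tx": -0.008}, {"tx": -0.004}, {}]'
for i in 1 2 3; do python3 -m inch '[{"tx": -0.003}, {"tx": -0.001}, {}]'; done
```

```text
time_s: 14.5
position: [0.482, -0.0081, 0.0464]
tool_rot: [-0.001, 1.0, -0.0, 0.0]
wrist_force: [0.1, 0.6, -0.3]
grip_width: -0.0001
gripper_force: 0.0
time_s: 14.8
position: [0.4849, -0.008, 0.0462]
tool_rot: [-0.001, 1.0, 0.0, -0.0]
wrist_force: [-0.3, -0.0, 0.7]
grip_width: 0.0004
gripper_force: 0.0
time_s: 15.1
position: [0.489, -0.008, 0.0463]
tool_rot: [-0.001, 1.0, 0.0, -0.0]
wrist_force: [-0.2, -0.1, -0.4]
grip_width: -0.0004
gripper_force: 0.0
time_s: 15.4
position: [0.4903, -0.0083, 0.0458]
tool_rot: [-0.0, 1.0, -0.0, -0.003]
wrist_force: [-7.2, -1.3, 4.4]
grip_width: -0.0003
gripper_force: 3.5
```

Contact at x≈0.490, within 4 mm of where I expected it. The goal is about 72 mm farther, TCP x ≈ 0.562 (swing ≈ 0.78).

```bash
python3 -m inch '[{"tx": -0.008}, {"tx": -0.008}, {"tx": -0.008}, {"tx": -0.008}, {}]'
python3 -m inch '[{"tx": -0.008}, {"tx": -0.008}, {"tx": -0.008}, {"tx": -0.006}, {}]'
python3 -c "
from h import *
to(.562,-.008,.046)"
```

```text
time_s: 15.9
position: [0.5198, -0.0095, 0.0441]
tool_rot: [0.0, 1.0, -0.002, -0.006]
wrist_force: [-10.9, -7.3, 0.2]
grip_width: -0.0001
gripper_force: 5.3
time_s: 16.4
position: [0.5496, -0.0095, 0.0441]
tool_rot: [0.0, 1.0, -0.002, -0.006]
wrist_force: [-11.2, -7.5, 2.0]
grip_width: -0.0002
gripper_force: 5.8
t 16.4 pos [ 0.5496 -0.0095  0.0441] toolx yaw 180.0 delta [-0.0123  0.0015 -0.0021] F [-11.2  -7.5   2. ] w -0.0002 g 5.8
```

```bash
python3 -m inch '[{"tx": -0.006}, {"tx": -0.006}, {}, {}]'
python3 - <<'E'
from h import *
from workcell import viewer
t=viewer.get_image("top"); s=viewer.get_image("side")
a=cv2.resize(t["color"][140:260,205:345],None,fx=2.8,fy=2.8);b=cv2.resize(s["color"][180:300,210:350],None,fx=2.8,fy=2.8)
cv2.imwrite("pics/hold.png",np.hstack([a,b])[:,:,::-1])
to(.562,-.008,.046)
E
```

```text
time_s: 16.8
position: [0.5607, -0.0094, 0.044]
tool_rot: [0.0, 1.0, -0.002, -0.006]
wrist_force: [-11.4, -7.3, 0.6]
grip_width: 0.0002
gripper_force: 6.2
t 16.9 pos [ 0.5605 -0.0094  0.044 ] toolx yaw 180.0 delta [-0.0014  0.0014 -0.002 ] F [-13.   -8.2   1.8] w -0.0001 g 6.2
```

View pics/hold.png

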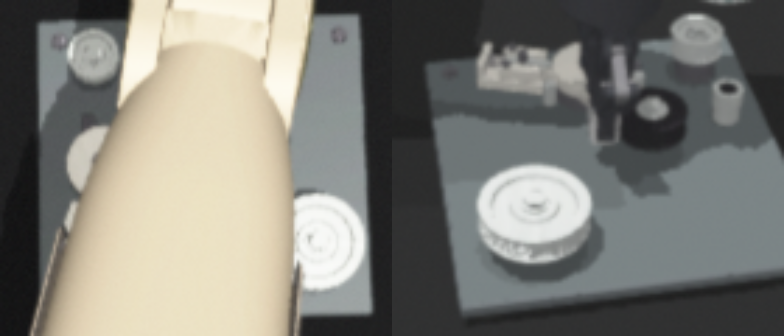

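In the side view the idler's bolt head is at crop (655,106), i.e. pixel (303.9, 217.9), with the finger behind the idler. Checking the swing from that.

Run:
```python
from h import *
from workcell import viewer
s=viewer.get_image("side")
T0=onz(s,269.8,221,.07)
p=onz(s,303.9,217.9,.071); piv=np.array([.5647,.0832])
v=p[:2]-piv; print(p,np.linalg.norm(v),"swing",np.arctan2(v[1],v[0])+np.radians(114.4))
```

```text
[ 0.60114841 -0.01191824  0.071     ] 0.10186248650635063 swing 0.7917923514558649
```

Swing comes to 0.79 rad from the camera and 0.76 rad from the push distance (70.5 mm from contact). Both sit well between 0.67 and 0.88, with about 13 N of contact force and no end-stop rise. Handing in.

```bash
python3 -c "
from workcell import r
print(r.job_done())"
```

```text
the job is handed in; nothing more can be done
None
```

Job handed in at about 17 s: both wipes are in the bin, and the fingers are holding the tensioner arm at an estimated 0.76–0.79 rad against its spring, past the roughly 0.6 rad click; I judged the click from that angle rather than seeing the pawl, and the hand-in gave no verdict.

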